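Unstack the tins into the counter display

TASK

Two stacks of tins have been left on the shop counter: take them apart and set each of the four tins flat and upright inside the wooden display tray whose recess has its shape and size. Keep the tins from tipping over, let go of them all, and leave the glass jar and the pepper pot standing where they are.

Things in the scene. Friction and masses are not known exactly. Their poses are not given: they have to be found in the camera images.
- tin_wide: a plain closed steel tin with a paper band, round, 68 mm in diameter, 40 mm high, 0.12 to 0.27 kg. At the start it is the bottom of one of the two stacks, standing on a 4 mm cardboard sheet lying on the counter. Origin: centre of its underside, z up.
- tin_oblong: a plain closed steel tin with a paper band, oblong, 60 mm along its x, 100 mm along its y, 40 mm high, 0.17 to 0.38 kg. At the start it is the bottom of the other stack, on another 4 mm cardboard sheet. Origin: centre of its underside, z up.
- tin_narrow: a plain closed steel tin with a paper band, round, 50 mm in diameter, 34 mm high, about 0.08 kg. At the start it stands loose on top of one of the two bottom tins (either one). Origin: centre of its underside, z up.
- tin_square: a plain closed steel tin with a paper band, 45 mm by 45 mm along its x and y, 34 mm high, about 0.08 kg. At the start it stands loose on top of the other bottom tin. Origin: centre of its underside, z up.
- tray_wide: a fixed shallow display tray of light wood, lined in grey, with a round recess, 84 mm in diameter (96 mm over the rim), for the wide round tin, 8 mm larger than it on every side. Origin: centre of its underside. Its floor is 3 mm thick and its 6 mm wide rim stands 8 mm above the counter, so a tin inside stands 3 mm above the counter.
- tray_oblong: a fixed shallow display tray of light wood, lined in grey, with an oblong recess, 76 mm along its x and 116 mm along its y (88 mm by 128 mm over the rim), for the oblong tin, 8 mm larger than it on every side. Origin: centre of its underside. Its floor is 3 mm thick and its 6 mm wide rim stands 8 mm above the counter, so a tin inside stands 3 mm above the counter.
- tray_narrow: a fixed shallow display tray of light wood, lined in grey, with a round recess, 66 mm in diameter (78 mm over the rim), for the narrow round tin, 8 mm larger than it on every side. Origin: centre of its underside. Its floor is 3 mm thick and its 6 mm wide rim stands 8 mm above the counter, so a tin inside stands 3 mm above the counter.
- tray_square: a fixed shallow display tray of light wood, lined in grey, with a square recess, 61 mm by 61 mm along its x and y (73 mm over the rim), for the square tin, 8 mm larger than it on every side. Origin: centre of its underside. Its floor is 3 mm thick and its 6 mm wide rim stands 8 mm above the counter, so a tin inside stands 3 mm above the counter.
- jar: a loose amber glass jar with a steel lid, 42 mm in diameter, 65 mm high, standing among the trays and stacks; not to be moved. Origin: centre of its underside.
- pepper_pot: a loose turned wooden pepper pot, 38 mm in diameter at the foot, 63 mm high, standing among the trays and stacks; not to be moved. Origin: centre of its underside. (A loose clear tape roll, 48 mm in diameter and 18 mm high, lies in a similar spot and does not matter.)
Mind the look-alikes: they are no part of the job. What is shaped like the tin_oblong but green or yellow is not meant.

How it is judged:
At the end, for the whole second after the job is handed in: Each of the four tins stands flat and upright (within 0.06 rad) on the floor of the tray of its own shape and size (underside less than 5.5 mm above the tray's underside, centres within 12 mm), at rest and released (horizontal distance between tin_wide and tray_wide below 0.012 m and z of tin_wide in the frame of tray_wide below 0.0055 m and angle between each of tin_wide, tin_oblong, tin_narrow, tin_square's own z axis and vertical below 0.06 rad and linear speed of each of tin_wide, tin_oblong, tin_narrow, tin_square below 0.02 m/s and horizontal distance between tin_oblong and tray_oblong below 0.012 m and z of tin_oblong in the frame of tray_oblong below 0.0055 m and horizontal distance between tin_narrow and tray_narrow below 0.012 m and z of tin_narrow in the frame of tray_narrow below 0.0055 m and horizontal distance between tin_square and tray_square below 0.012 m and z of tin_square in the frame of tray_square below 0.0055 m); the robot touches nothing.
It fails at once if a tin was tipped over (angle between any of tin_wide, tin_oblong, tin_narrow, tin_square's own z axis and vertical above 0.7 rad).
It fails at once if the jar or the pepper pot was moved by more than 25 mm or knocked over (distance of any of jar, pepper_pot from where it was at the start of the episode above 0.025 m or angle between any of jar, pepper_pot's own z axis and vertical above 0.5 rad).
It also fails if it takes over 99 s, if anything falls off the work surface, if the arm or the gripper's body presses on something with over 40 N, if the wrist force passes 120 N, or if a joint passes its speed limit or range.

ROBOT

A 6-joint arm with a two-finger parallel gripper is mounted at the origin on the work surface. World frame = base frame: x ahead of the robot, y to its left, z up, the work surface at z = 0. Lengths are in m, angles in rad, forces in N, time in s.
With the tool pointing down it reaches from about 0.4 to 0.825 m from the base axis. Payload 7 kg.
Tool frame: the origin (TCP) lies midway between the tips of the shut fingers; the grasp point (between the pads) lies 19 mm behind it; z points along the fingers, y is the line along which they close (so a half turn about z gives the same grasp; the last joint's range is limited). The gripper opens to 88 mm and grips with 3 to 60 N. Pads are 19 mm wide; open, the fingers measure 130 mm over their backs; the gripper's body (78 mm by 193 mm) begins 47 mm behind the grasp point.
Start: joints at [1.481, 0.359, 0.012, 0, -1.224, -0.288], TCP at [0.249, 0.627, 0.227] pointing down, gripper open.
Joint ranges: [-3.07, 3.07], [-1.43, 2.12], [-1.02, 1.25], [-3.03, 1.67], [-3.05, -0], [-3.03, 3.03]. Speed limits (rad/s): [2.39, 2.39, 3.01, 3.14, 3.14, 3.14].

INTERFACE

Orientations are given as [roll, pitch, yaw] about the fixed x, y, z axes, in that order (R = Rz(yaw) Ry(pitch) Rx(roll)).
In Python, from station import get_state, grab_frame, calibration, job_done, boxes_of, regions_of, spot_point gives the robot as it stands. The module is installed in compiled form; this text tells all that it offers.
- The arm moves only by the tool arm_command, never from a script. Its argument "commands" is a list of rows, each an object of numbers: "tx", "ty", "tz": the shift along the tool's x, y, z each as a share of 25 cm, from -1 to 1; "twist": the turn about the tool's z as a share of 180 degrees, from -1 to 1. A call has exactly 8 rows; each row is the pose to reach, as a shift and turn from the pose commanded when the call began, along the tool's axes at that moment, turning the shorter way round; what a row does not reach only later rows make up. A row lasts 1/12 s, in which the tool goes at most 41.7 mm and 7.16 degrees, less where a joint would pass 70% of its speed; a pose out of reach is approached as far as the arm can. A call with a number of a shift or a turn outside -1 to 1 is refused whole. A call with a gripper value outside its range is refused whole. "claw" is the opening, from 0 (shut) to 1 (fully open), set as the call begins (left out, the last holds). The fingers move at their own pace and stop on an object; "grip_force" is the grip in N (left out, the last holds). Time passes only in rows, so rows that repeat a pose let the fingers close, or fill a call up. It gives the time, the measured TCP pose, the force, the opening and the grip force at its end, in the units of the state.
- get_state(): the state, without advancing time (a new reading comes with each control period).
- grab_frame(name): name is "side" or "top" or "wrist"; returns the picture (480x640x3 uint8, red, green, blue); there is no depth.
- calibration(name): a dict with "camera_matrix" (3x3 intrinsics, pixels), "k1" (the pictures are not rectified: a ray, as slopes to the right and down, at radius r is drawn at 1 + k1 r^2 times it, then the intrinsics apply), "extrinsics" (4x4, takes a point from camera to world coordinates). Camera axes: x right, y down, z forward; pixel columns grow to the right and rows downward; lengths in m; the calibration is good to about 2 mm. A picture is of the moment at which its call begins: read the wrist's pose just before it. calibration takes no time and is no camera call; for the wrist camera it gives the pose at the moment of the call.
- job_done(): hands the job in; it is judged then, once.
Trained networks look in the newest picture that a camera, given by its name, has taken for a name from the list of things; names that differ only in an ending like _2 or _b are one class to them, and where a whole thing is asked for, a point or a joint stands for the part that bears it (a point fixed in the world has none). Each returns a list of dicts, best first, with "score" (0 to 1); they miss things now and then, are a little off and sometimes report something else, mostly with a low value. They report only what shows in the picture. A call takes as long as a camera call. They do not tell look-alikes from the thing itself.
- boxes_of(query, camera): "rect" ([left, top, right, bottom] in pixels, round what is visible of it).
- regions_of(query, camera): "region" (480x640 bool, what is visible of it) and "rect" ([left, top, right, bottom] in pixels, round what is visible of it).
- spot_point(query, camera): "uv" ([column, row] in pixels: a listed point, or the origin of a listed thing).
The state is a dict: "t": time; "q": joint angles; "qd": joint speeds; "joint_efforts": joint torques, N m; "eef_pos": TCP position; "ee_rot": TCP orientation; "force": force on the tool from outside, world axes, zero at the start; "moment": the same for the moment, N m; "width": finger opening in m; "gripper_force": force on a finger pad.
Only numpy, scipy, OpenCV 4.12 (cv2) and the standard library are available. Lean on these libraries where they do the work, as an engineer would, in place of code of your own. Each camera call takes 0.05 s, during which the arm holds its last target. There are 200 camera calls.

## Working session

There is one attempt and no reset: what is moved stays moved. The work goes in short steps, Python scripts to look and compute and a tool call to move; the robot and the scene stay as the last step left them, time stands still between calls to the robot, and variables do not carry over. Pictures are saved under pics/ and viewed, at most 14 in all, crops included, and the job is handed in when it is done.

Besides the shell and the picture viewer there is one more tool, called after "Call:" by a JSON object that holds its "fn" and its "kwargs". arm_command: Moves the arm, as the interface text tells. Shift numbers are shares of 25 cm and turn numbers shares of 180 degrees, none past 1 either way. Its arguments: {"type":"object","properties":{"commands":{"type":"array"},"claw":{"type":"number"},"grip_force":{"type":"number"}},"required":["commands"]}

```bash
mkdir -p pics; cat > h.py <<'E'
import numpy as np, cv2
from station import *
def snap(n,f):
    c=calibration(n); im=grab_frame(n); cv2.imwrite('pics/'+f,im[:,:,::-1]); return im,c
def px2w(uv,c,z):
    K=np.array(c["camera_matrix"]);T=np.array(c["extrinsics"]);k=c["k1"]
    uv=np.atleast_2d(np.array(uv,float))
    p=cv2.undistortPoints(uv.reshape(-1,1,2),K,np.array([k,0,0,0,0.])).reshape(-1,2)
    d=np.c_[p,np.ones(len(p))]@T[:3,:3].T; o=T[:3,3]
    return o+d*((z-o[2])/d[:,2])[:,None]
def w2px(P,c):
    K=np.array(c["camera_matrix"]);T=np.linalg.inv(np.array(c["extrinsics"]))
    P=np.atleast_2d(np.array(P,float))
    r,_=cv2.Rodrigues(T[:3,:3])
    return cv2.projectPoints(P,r,T[:3,3],K,np.array([c["k1"],0,0,0,0.]))[0].reshape(-1,2)
E
python3 - <<'E'
from h import *
s=get_state();print(s['t'],s['eef_pos'],s['ee_rot'])
for n in('top','side'):
    im,c=snap(n,n+'0.png');print(n,np.round(c['extrinsics'],3).tolist(),np.round(c['camera_matrix'],0).tolist())
    for q in ['tin_wide','tin_oblong','tin_narrow','tin_square','tray_wide','tray_oblong','tray_narrow','tray_square','jar','pepper_pot']:
        print(q,[(round(b['score'],2),np.round(b['rect']).astype(int).tolist()) for b in boxes_of(q,n)][:4])
E
```

```text
0.0 [0.24884069 0.62693547 0.2256212 ] [ 3.13997388e+00 -1.02253795e-04 -3.77923362e-01]
top [[0.005, -0.993, 0.115, 0.345], [-1.0, -0.006, -0.011, -0.025], [0.012, -0.115, -0.993, 1.098], [0.0, 0.0, 0.0, 1.0]] [[464.0, 0.0, 323.0], [0.0, 464.0, 237.0], [0.0, 0.0, 1.0]]
tin_wide [(0.61, [244, 156, 275, 182])]
tin_oblong [(0.96, [436, 184, 485, 222]), (0.81, [464, 118, 510, 168]), (0.79, [435, 248, 476, 297]), (0.65, [471, 301, 515, 349])]
tin_narrow [(0.95, [252, 147, 271, 171])]
tin_square [(0.86, [449, 189, 476, 211])]
tray_wide [(0.63, [234, 230, 278, 268])]
tray_oblong [(0.72, [333, 230, 388, 268])]
tray_narrow [(0.93, [142, 192, 173, 221])]
tray_square []
jar [(0.88, [185, 212, 211, 225])]
pepper_pot [(0.81, [408, 213, 423, 224])]
side [[0.895, -0.342, 0.286, 0.153], [-0.446, -0.711, 0.544, -0.699], [0.017, -0.615, -0.789, 0.998], [0.0, 0.0, 0.0, 1.0]] [[495.0, 0.0, 317.0], [0.0, 495.0, 241.0], [0.0, 0.0, 1.0]]
tin_wide [(0.86, [327, 177, 355, 202])]
tin_oblong [(0.94, [390, 318, 428, 372]), (0.83, [310, 346, 364, 400]), (0.83, [456, 330, 509, 365]), (0.65, [269, 406, 330, 467])]
tin_narrow [(0.93, [332, 168, 355, 192]), (0.34, [391, 318, 428, 372])]
tin_square [(0.85, [399, 322, 422, 350])]
tray_wide [(0.89, [258, 199, 288, 228])]
tray_oblong [(0.64, [282, 268, 346, 316])]
tray_narrow [(0.71, [261, 143, 289, 156]), (0.52, [361, 241, 400, 271])]
tray_square [(0.69, [363, 242, 399, 273])]
jar [(0.61, [270, 158, 286, 182])]
pepper_pot [(0.7, [355, 299, 375, 327])]
```

View pics/top0.png

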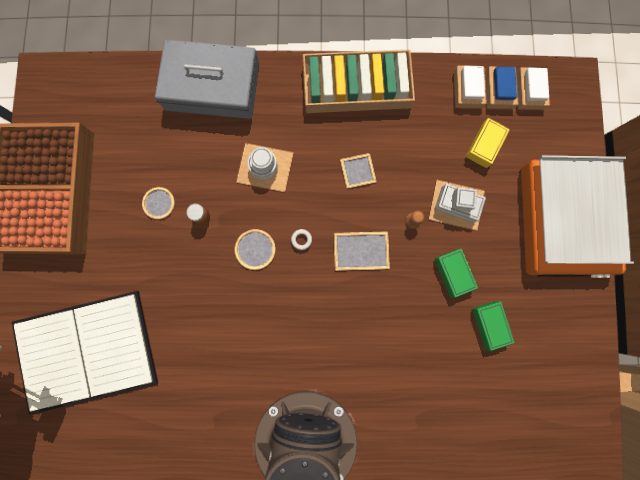

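View pics/side0.png

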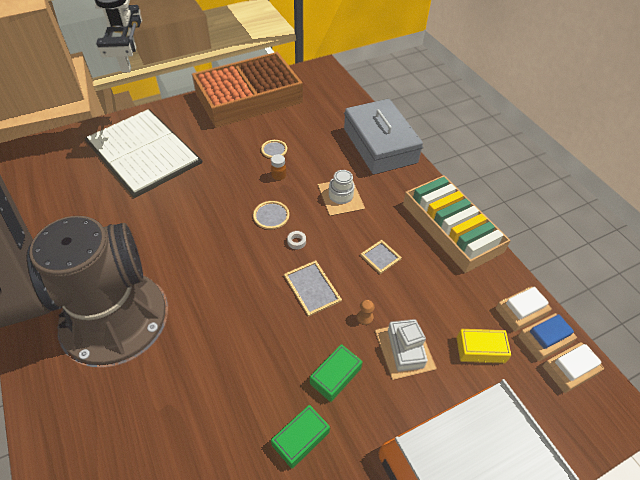

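Top view: narrow tin on wide tin at (262,162), square tin on oblong tin at (462,203). The possible mistakes are the green oblongs at (457,273) and (493,326) and the yellow one at (488,142), so I take the steel one at (462,203). The trays are narrow (158,203), wide (255,250), square (358,171) and oblong (361,251).

```bash
python3 - <<'E'
from h import *
im=grab_frame('top');c=calibration('top')
hsv=cv2.cvtColor(im,cv2.COLOR_RGB2HSV)
print(hsv[300,300],hsv[250,255],hsv[171,358])
for n,(l,t,r,b) in dict(tn=(138,182,178,226),tw=(228,224,282,276),ts=(334,148,382,194),to=(326,226,396,276)).items():
    m=((hsv[t:b,l:r,2]>125)).astype(np.uint8)
    m=cv2.morphologyEx(m,cv2.MORPH_CLOSE,np.ones((7,7)))
    cs,_=cv2.findContours(m,cv2.RETR_EXTERNAL,cv2.CHAIN_APPROX_NONE)
    k=max(cs,key=cv2.contourArea).reshape(-1,2)+[l,t]
    w=px2w(k,c,0.008)[:,:2]
    (cx,cy),s,a=cv2.minAreaRect((w*1000).astype(np.float32)); print(n,round(cx),round(cy),np.round(s),round(a,1))
for q,z in dict(tin_narrow=.044,tin_wide=.004,tin_square=.044,tin_oblong=.004,tray_narrow=0,tray_wide=0,tray_square=0,tray_oblong=0,jar=0,pepper_pot=0).items():
    for cam in('top','side'):
        if cam=='side' : grab_frame('side') if q=='tin_narrow' else 0
        print(q,cam,[(round(p['score'],2),np.round(px2w(p['uv'],calibration(cam),z)[0,:2]*1000).tolist()) for p in spot_point(q,cam)[:2]])
l,t,r,b=225,130,500,290
crop=np.hstack([cv2.resize(im[135:195,230:300],None,fx=5,fy=5,interpolation=2),cv2.resize(im[175:235,420:490],None,fx=5,fy=5,interpolation=2)])
cv2.imwrite('pics/crop.png',crop[:,:,::-1])
E
```

```text
[ 10 154 124] [160   4 171] [160   4 171]
tn 550 360 [108.  95.] 2.5
tw 448 125 [107. 125.] 0.3
ts 633 -120 [112. 114.] 0.1
to 446 -127 [103. 167.] 1.8
tin_narrow top [(0.97, [652.0, 107.0])]
tin_narrow side [(0.57, [642.0, 96.0])]
tin_wide top [(0.88, [646.0, 118.0])]
tin_wide side [(0.8, [644.0, 106.0])]
tin_square top [(0.85, [558.0, -353.0])]
tin_square side [(0.93, [561.0, -365.0]), (0.39, [614.0, -147.0])]
tin_oblong top [(0.79, [702.0, -433.0]), (0.78, [556.0, -363.0])]
tin_oblong side [(0.8, [270.0, -436.0]), (0.77, [703.0, -436.0])]
tray_narrow top [(0.85, [549.0, 355.0]), (0.62, [518.0, 264.0])]
tray_narrow side [(0.9, [552.0, 347.0])]
tray_wide top [(0.92, [442.0, 125.0])]
tray_wide side []
tray_square top [(0.94, [635.0, -114.0])]
tray_square side [(0.89, [640.0, -128.0])]
tray_oblong top [(0.91, [442.0, -122.0])]
tray_oblong side [(0.85, [442.0, -141.0])]
jar top [(0.61, [517.0, 260.0])]
jar side [(0.85, [512.0, 248.0]), (0.45, [632.0, -126.0])]
pepper_pot top [(0.68, [510.0, -251.0]), (0.61, [660.0, 109.0])]
pepper_pot side [(0.87, [519.0, -253.0])]
```

View pics/crop.png

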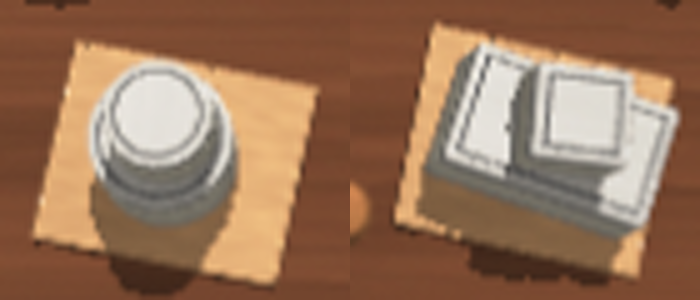

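The crop shows a round tin on the round bottom tin (left) and the square one on the steel oblong (right), both on cardboard. The choice holds.

```bash
cat >> h.py <<'E'
def lining(im,c,xy,R,z=0.004,bright=False,ret=False):
    """grey blob nearest to world xy; returns centre, size, angle of min rect (mm, deg)"""
    hsv=cv2.cvtColor(im,cv2.COLOR_RGB2HSV)
    lo,hi=((0,0,195),(180,40,255)) if bright else ((0,0,110),(180,40,255))
    m=cv2.inRange(hsv,lo,hi)
    th=np.linspace(0,6.28,60); ring=np.c_[xy[0]+R*np.cos(th),xy[1]+R*np.sin(th),0*th+z]
    g=np.zeros_like(m); cv2.fillPoly(g,[w2px(ring,c).astype(np.int32)],255)
    m=cv2.morphologyEx(m&g,cv2.MORPH_CLOSE,np.ones((5,5)))
    cs,_=cv2.findContours(m,cv2.RETR_EXTERNAL,cv2.CHAIN_APPROX_NONE)
    k=max(cs,key=cv2.contourArea).reshape(-1,2)
    w=px2w(k,c,z)[:,:2]
    (cx,cy),s,a=cv2.minAreaRect((w*1000).astype(np.float32))
    return np.round([cx,cy,*s,a],1).tolist()
E
python3 - <<'E'
from h import *
for cam in('top','side'):
    im=grab_frame(cam);c=calibration(cam)
    for n,xy,R in(('tn',(.55,.353),.05),('tw',(.445,.125),.06),('ts',(.636,-.12),.055),('to',(.442,-.13),.08)):
        print(cam,n,lining(im,c,xy,R))
print(calibration('wrist')['extrinsics'])
E
```

```text
top tn [551.5, 359.7, 58.6, 58.8, 0.3]
top tw [442.2, 123.6, 76.0, 76.0, 0.4]
top ts [634.7, -120.7, 58.6, 58.7, 12.6]
top to [439.7, -127.8, 73.4, 114.3, 2.3]
side tn [552.2, 344.3, 80.6, 58.6, 81.5]
side tw [443.3, 121.7, 73.8, 77.2, 64.4]
side ts [636.1, -122.7, 56.6, 58.9, 12.9]
side to [441.6, -129.6, 72.2, 113.7, 1.9]
[[-3.69071107e-01 -8.92125240e-01 -2.60574508e-01  3.19027440e-01]
 [-9.29400974e-01  3.54090640e-01  1.04084816e-01  5.99517499e-01]
 [-5.89696857e-04  2.80592900e-01 -9.59826691e-01  3.85509192e-01]
 [ 0.00000000e+00  0.00000000e+00  0.00000000e+00  1.00000000e+00]]
```

Call:
{"fn": "arm_command", "kwargs": {"commands": [{"tx": 0.16,"ty": 0.06},{"tx": 0.32,"ty": 0.12},{"tx": 0.48,"ty": 0.18},{"tx": 0.64,"ty": 0.24},{"tx": 0.8,"ty": 0.29},{"tx": 0.96,"ty": 0.34},{"tx": 1,"ty": 0.36},{"tx": 1,"ty": 0.36}], "claw": 1}}

```text
invalid input
```

Call:
{"fn": "arm_command", "kwargs": {"commands": [{"tx": 0.16,"ty": 0.06},{"tx": 0.32,"ty": 0.12},{"tx": 0.52,"ty": 0.18},{"tx": 0.52,"ty": 0.18},{"tx": 0.52,"ty": 0.18},{"tx": 0.52,"ty": 0.18},{"tx": 0.52,"ty": 0.18},{"tx": 0.52,"ty": 0.18}]}}

```text
invalid input
```

```bash
python3 - <<'E'
from h import *
s=get_state();print(s['t'],s['eef_pos'],s['ee_rot'],s['force'])
im,c=snap('wrist','w1.png')
print(lining(im,c,(.552,.359),.045))
E
```

```text
2.3 [0.249011   0.62737417 0.22658421] [-3.14156714e+00 -6.65876770e-06 -3.77793947e-01] [ 1.06382341 -0.11787284  0.3018063 ]Traceback (most recent call last):
  File "<stdin>", line 4, in <module>
  File "h.py", line 25, in lining
    k=max(cs,key=cv2.contourArea).reshape(-1,2)
      ~~~^^^^^^^^^^^^^^^^^^^^^^^^
ValueError: max() iterable argument is empty
```

Call:
{"fn": "arm_command", "kwargs": {"commands": [{"tx": 0.12,"ty": 0.1},{"tx": 0.24,"ty": 0.22},{"tx": 0.36,"ty": 0.34},{"tx": 0.48,"ty": 0.48},{"tx": 0.6,"ty": 0.62},{"tx": 0.72,"ty": 0.78},{"tx": 0.72,"ty": 0.78},{"tx": 0.72,"ty": 0.78}]}}

```text
invalid input
```

```bash
python3 - <<'E'
from h import *
s=get_state();print(s['t'],s['eef_pos'],s['ee_rot'],s['force'])
im,c=snap('wrist','w2.png')
for b in(.0781,): print(lining(im,c,(.652,.107),.03,.078,True),lining(im,c,(.652,.107),.04,.078,True))
print([ (p['score'],px2w(p['uv'],c,.044)[0]) for p in spot_point('tin_narrow','wrist')],[ (p['score'],px2w(p['uv'],c,.004)[0]) for p in spot_point('tin_wide','wrist')])
E
```

```text
2.35 [0.24900062 0.62739301 0.22654624] [-3.14158485e+00 -3.05870319e-05 -3.77738735e-01] [ 0.2687263  -0.07185718  0.15016608]
[264.9, 594.9, 7.4, 104.4, 40.7] [265.1, 595.1, 10.6, 104.4, 40.1]
[] []
```

View pics/w2.png

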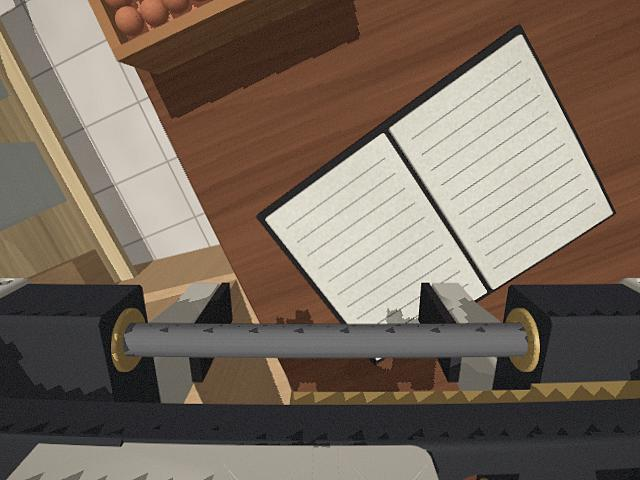

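The wrist view shows an open notebook and the gripper's bar (rows 280 to 400); the arm has not moved. The moves were refused, so I will give all four numbers in each row.

Call:
{"fn": "arm_command", "kwargs": {"commands": [{"tx": 0.16,"ty": 0.06,"tz": 0,"twist": 0},{"tx": 0.32,"ty": 0.12,"tz": 0,"twist": 0},{"tx": 0.48,"ty": 0.18,"tz": 0,"twist": 0},{"tx": 0.64,"ty": 0.24,"tz": 0,"twist": 0},{"tx": 0.8,"ty": 0.29,"tz": 0,"twist": 0},{"tx": 0.96,"ty": 0.34,"tz": 0,"twist": 0},{"tx": 1,"ty": 0.36,"tz": 0,"twist": 0},{"tx": 1,"ty": 0.36,"tz": 0,"twist": 0}], "claw": 1, "grip_force": 20}}

```text
t: 3.17
eef_pos: [0.4507, 0.4487, 0.2267]
ee_rot: [3.141, -0.0, -0.382]
force: [-0.4, 0.6, 0.6]
width: 0.0876
gripper_force: 0.0
```

Call:
{"fn": "arm_command", "kwargs": {"commands": [{"tx": 0.16,"ty": 0.06,"tz": 0,"twist": 0},{"tx": 0.32,"ty": 0.12,"tz": 0,"twist": 0},{"tx": 0.48,"ty": 0.18,"tz": 0,"twist": 0},{"tx": 0.51,"ty": 0.19,"tz": 0,"twist": 0},{"tx": 0.51,"ty": 0.19,"tz": 0,"twist": 0},{"tx": 0.51,"ty": 0.19,"tz": 0,"twist": 0},{"tx": 0.51,"ty": 0.19,"tz": 0,"twist": 0},{"tx": 0.51,"ty": 0.19,"tz": 0,"twist": 0}]}}

```text
t: 3.83
eef_pos: [0.5483, 0.3614, 0.2266]
ee_rot: [-3.141, 0.0, -0.376]
force: [0.5, -0.1, -0.1]
width: 0.088
gripper_force: 0.0
```

```bash
python3 - <<'E'
from h import *
s=get_state();print(s['t'],s['eef_pos'],s['ee_rot'],s['force'])
im,c=snap('wrist','w1.png')
print(lining(im,c,(.552,.359),.045))
E
```

```text
3.8333 [0.54832693 0.36137724 0.22663261] [-3.14137949e+00  7.29771483e-05 -3.76378179e-01] [ 0.46318818 -0.12654371 -0.10882235]
[556.7, 359.8, 68.5, 62.7, 19.7]
```

Call:
{"fn": "arm_command", "kwargs": {"commands": [{"tx": 0.12,"ty": 0.12,"tz": 0,"twist": 0},{"tx": 0.24,"ty": 0.25,"tz": 0,"twist": 0},{"tx": 0.36,"ty": 0.38,"tz": 0,"twist": 0},{"tx": 0.48,"ty": 0.51,"tz": 0,"twist": 0},{"tx": 0.6,"ty": 0.64,"tz": 0,"twist": 0},{"tx": 0.72,"ty": 0.78,"tz": 0,"twist": 0},{"tx": 0.72,"ty": 0.78,"tz": 0,"twist": 0},{"tx": 0.72,"ty": 0.78,"tz": 0,"twist": 0}]}}

```text
t: 4.55
eef_pos: [0.6451, 0.11, 0.2266]
ee_rot: [3.141, -0.0, -0.38]
force: [1.2, 0.6, -0.6]
width: 0.0879
gripper_force: 0.0
```

```bash
python3 - <<'E'
from h import *
s=get_state();print(s['t'],s['eef_pos'],s['ee_rot'],s['force'])
im,c=snap('wrist','w2.png')
try: print(lining(im,c,(.652,.107),.03,.078,True),lining(im,c,(.652,.107),.04,.078,True))
except Exception as e: print(e)
print([ (p['score'],px2w(p['uv'],c,.044)[0]) for p in spot_point('tin_narrow','wrist')],[ (p['score'],px2w(p['uv'],c,.004)[0]) for p in spot_point('tin_wide','wrist')])
E
```

```text
4.55 [0.64510304 0.10998384 0.22660639] [ 3.14119202e+00 -1.68339451e-04 -3.80387168e-01] [ 1.18373956  0.56481668 -0.6049377 ]
[652.2, 106.2, 57.5, 59.4, 68.2] [653.1, 103.5, 60.8, 62.5, 52.2]
[(0.88, array([0.64420811, 0.10795787, 0.044     ]))] []
```

View pics/w2.png

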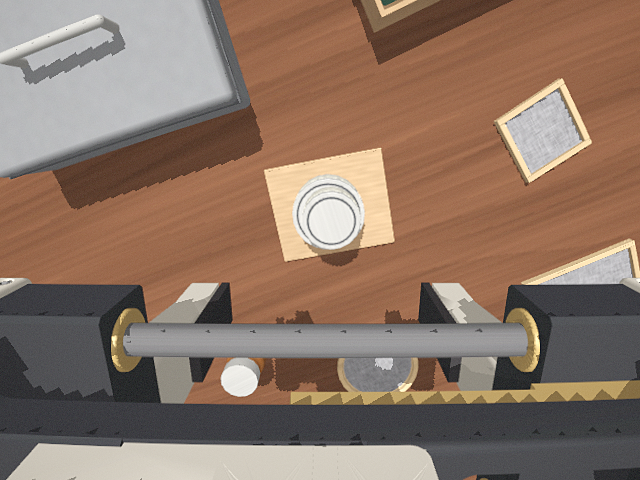

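The wrist view shows the narrow tin's top circle at about (331,220), with the wide tin's top behind it at (328,212). I will fit the circles.

```bash
python3 - <<'E'
from h import *
im=cv2.imread('pics/w2.png');c=calibration('wrist')
g=cv2.resize(im[165:265,280:380],None,fx=4,fy=4,interpolation=cv2.INTER_CUBIC)
gr=cv2.cvtColor(g,cv2.COLOR_BGR2GRAY)
for lo,hi in((85,100),(101,116),(117,130),(131,150)):
    h=cv2.HoughCircles(gr,cv2.HOUGH_GRADIENT,1,5,param1=150,param2=15,minRadius=lo,maxRadius=hi)
    if h is None: continue
    for x,y,r in h[0][:2]:
        u=np.array([x/4+280-.4,y/4+165-.4])
        print(u,r/4,[np.round(px2w(u,c,z)[0,:2]*1000,1).tolist() for z in(.078,.044)], 'rad',np.round(np.linalg.norm(px2w(u+[r/4,0],c,.078)-px2w(u,c,.078))*1e3,1))
for n,xy,R in(('ts',(.6355,-.1215),.055),):
    print(lining(cv2.cvtColor(im,cv2.COLOR_BGR2RGB),c,xy,R))
E
```

```text
[330.975 219.725] 23.2 [[645.6, 107.7], [638.0, 110.2]] rad 19.6
[331.225 221.725] 23.2 [[643.9, 108.1], [636.1, 110.6]] rad 19.7
[331.225 222.975] 26.075 [[642.9, 108.5], [635.0, 111.1]] rad 22.1
[324.975 214.225] 28.85 [[651.9, 110.7], [645.0, 113.4]] rad 24.3
[327.975 214.725] 30.15 [[650.5, 108.5], [643.5, 111.0]] rad 25.4
[326.475 213.975] 30.15 [[651.6, 109.4], [644.7, 112.1]] rad 25.4
[327.725 216.475] 33.375 [[649.2, 109.2], [642.0, 111.8]] rad 28.2
[329.975 214.975] 33.625 [[649.7, 107.0], [642.6, 109.4]] rad 28.3
[634.9, -118.0, 60.1, 60.5, 12.7]
```

Call:
{"fn": "arm_command", "kwargs": {"commands": [{"tx": 0,"ty": 0.007,"tz": 0.15,"twist": 0},{"tx": 0,"ty": 0.007,"tz": 0.3,"twist": 0},{"tx": 0,"ty": 0.007,"tz": 0.42,"twist": 0},{"tx": 0,"ty": 0.007,"tz": 0.52,"twist": 0},{"tx": 0,"ty": 0.007,"tz": 0.62,"twist": 0},{"tx": 0,"ty": 0.007,"tz": 0.68,"twist": 0},{"tx": 0,"ty": 0.007,"tz": 0.714,"twist": 0},{"tx": 0,"ty": 0.007,"tz": 0.714,"twist": 0}]}}

```text
t: 5.37
eef_pos: [0.6425, 0.1121, 0.0461]
ee_rot: [3.139, 0.002, -0.376]
force: [-0.5, 0.2, -0.6]
width: 0.0875
gripper_force: 0.0
```

Call:
{"fn": "arm_command", "kwargs": {"commands": [{"tx": 0,"ty": 0,"tz": 0,"twist": 0},{"tx": 0,"ty": 0,"tz": 0,"twist": 0},{"tx": 0,"ty": 0,"tz": 0,"twist": 0},{"tx": 0,"ty": 0,"tz": 0,"twist": 0},{"tx": 0,"ty": 0,"tz": 0,"twist": 0},{"tx": 0,"ty": 0,"tz": 0,"twist": 0},{"tx": 0,"ty": 0,"tz": 0,"twist": 0},{"tx": 0,"ty": 0,"tz": 0,"twist": 0}], "claw": 0.4, "grip_force": 15}}

```text
t: 6.03
eef_pos: [0.644, 0.1109, 0.0485]
ee_rot: [-3.141, -0.0, -0.378]
force: [-1.6, -0.1, 4.2]
width: 0.0499
gripper_force: 15.0
```

Call:
{"fn": "arm_command", "kwargs": {"commands": [{"tx": 0,"ty": 0,"tz": -0.05,"twist": 0},{"tx": 0,"ty": 0,"tz": -0.12,"twist": 0},{"tx": 0,"ty": 0,"tz": -0.24,"twist": 0},{"tx": 0,"ty": 0,"tz": -0.36,"twist": 0},{"tx": 0,"ty": 0,"tz": -0.4,"twist": 0},{"tx": 0,"ty": 0,"tz": -0.4,"twist": 0},{"tx": 0,"ty": 0,"tz": -0.4,"twist": 0},{"tx": 0,"ty": 0,"tz": -0.4,"twist": 0}]}}

```text
t: 6.7
eef_pos: [0.6431, 0.1109, 0.1473]
ee_rot: [3.141, 0.001, -0.378]
force: [-1.0, 0.1, -1.3]
width: 0.0498
gripper_force: 15.0
```

```bash
python3 - <<'E'
from h import *
s=get_state();c=calibration('wrist');im,c2=snap('wrist','w3.png')
print(s['eef_pos'],s['ee_rot'],s['width'])
E=np.array(c['extrinsics']);E[:3,3]+=np.array([.5483,.3614,.2266])-s['eef_pos'];c['extrinsics']=E
w1=cv2.imread('pics/w1.png')
l,t=np.floor(w2px([[.552,.359,.004]],c)[0]-60).astype(int);cr=w1[max(t,0):t+120,l:l+120]
cv2.imwrite('pics/w1c.png',cv2.resize(np.hstack([cr]),None,fx=4,fy=4));print(l,t)
print(w2px([[.552,.359,.008],[.585,.359,.008]],c)-[l,t])
E
```

```text
[0.64313728 0.11091726 0.14726006] [ 3.14097998e+00  1.26503148e-03 -3.78068165e-01] 0.049777228939353955
265 142
[[60.80549925 60.94095182]
 [48.67206659 30.79096504]]
```

View pics/w1c.png

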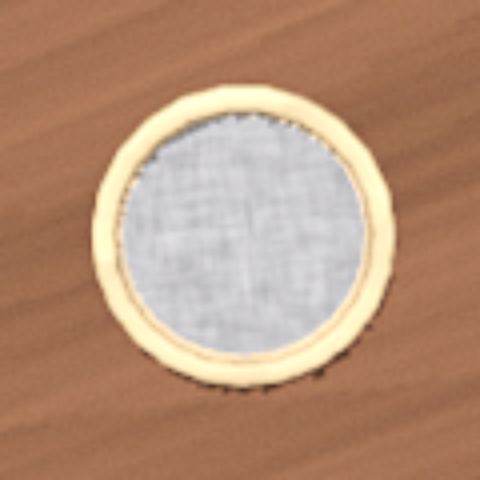

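Call:
{"fn": "arm_command", "kwargs": {"commands": [{"tx": -0.06,"ty": -0.07,"tz": 0,"twist": 0},{"tx": -0.17,"ty": -0.19,"tz": 0,"twist": 0},{"tx": -0.28,"ty": -0.31,"tz": 0,"twist": 0},{"tx": -0.39,"ty": -0.43,"tz": 0,"twist": 0},{"tx": -0.5,"ty": -0.56,"tz": 0,"twist": 0},{"tx": -0.6,"ty": -0.68,"tz": 0,"twist": 0},{"tx": -0.67,"ty": -0.76,"tz": 0,"twist": 0},{"tx": -0.7,"ty": -0.789,"tz": 0,"twist": 0}]}}

```text
t: 7.42
eef_pos: [0.5522, 0.3622, 0.1464]
ee_rot: [3.14, 0.001, -0.375]
force: [0.5, -0.8, -1.4]
width: 0.0498
gripper_force: 15.0
```

Call:
{"fn": "arm_command", "kwargs": {"commands": [{"tx": 0,"ty": 0,"tz": 0.05,"twist": 0},{"tx": 0,"ty": 0,"tz": 0.15,"twist": 0},{"tx": 0,"ty": 0,"tz": 0.25,"twist": 0},{"tx": 0,"ty": 0,"tz": 0.35,"twist": 0},{"tx": 0,"ty": 0,"tz": 0.4,"twist": 0},{"tx": 0,"ty": 0,"tz": 0.4,"twist": 0},{"tx": 0,"ty": 0,"tz": 0.4,"twist": 0},{"tx": 0,"ty": 0,"tz": 0.4,"twist": 0}]}}

```text
t: 8.08
eef_pos: [0.5548, 0.3593, 0.0492]
ee_rot: [-3.14, -0.001, -0.378]
force: [0.7, -0.8, -1.1]
width: 0.0496
gripper_force: 15.0
```

Call:
{"fn": "arm_command", "kwargs": {"commands": [{"tx": -0.008,"ty": 0,"tz": 0.04,"twist": 0},{"tx": -0.008,"ty": 0,"tz": 0.08,"twist": 0},{"tx": -0.008,"ty": 0,"tz": 0.12,"twist": 0},{"tx": -0.008,"ty": 0,"tz": 0.14,"twist": 0},{"tx": -0.008,"ty": 0,"tz": 0.153,"twist": 0},{"tx": -0.008,"ty": 0,"tz": 0.153,"twist": 0},{"tx": -0.008,"ty": 0,"tz": 0.153,"twist": 0},{"tx": -0.008,"ty": 0,"tz": 0.153,"twist": 0}]}}

```text
t: 8.75
eef_pos: [0.5523, 0.3599, 0.0101]
ee_rot: [-3.141, -0.0, -0.378]
force: [0.7, -0.7, 0.8]
width: 0.0493
gripper_force: 15.0
```

Call:
{"fn": "arm_command", "kwargs": {"commands": [{"tx": 0,"ty": 0,"tz": 0,"twist": 0},{"tx": 0,"ty": 0,"tz": 0,"twist": 0},{"tx": 0,"ty": 0,"tz": 0,"twist": 0},{"tx": 0,"ty": 0,"tz": 0,"twist": 0},{"tx": 0,"ty": 0,"tz": -0.03,"twist": 0},{"tx": 0,"ty": 0,"tz": -0.1,"twist": 0},{"tx": 0,"ty": 0,"tz": -0.2,"twist": 0},{"tx": 0,"ty": 0,"tz": -0.3,"twist": 0}], "claw": 0.75}}

```text
t: 9.42
eef_pos: [0.5518, 0.3593, 0.0857]
ee_rot: [3.14, 0.0, -0.378]
force: [0.1, 0.4, 0.4]
width: 0.0661
gripper_force: 0.0
```

Call:
{"fn": "arm_command", "kwargs": {"commands": [{"tx": 0,"ty": 0,"tz": -0.12,"twist": 0},{"tx": 0,"ty": 0,"tz": -0.24,"twist": 0},{"tx": 0,"ty": 0,"tz": -0.36,"twist": 0},{"tx": 0,"ty": 0,"tz": -0.48,"twist": 0},{"tx": 0,"ty": 0,"tz": -0.52,"twist": 0},{"tx": 0,"ty": 0,"tz": -0.52,"twist": 0},{"tx": 0,"ty": 0,"tz": -0.52,"twist": 0},{"tx": 0,"ty": 0,"tz": -0.52,"twist": 0}], "claw": 1}}

```text
t: 10.08
eef_pos: [0.5515, 0.3593, 0.214]
ee_rot: [3.14, 0.001, -0.378]
force: [0.2, 0.5, -1.0]
width: 0.0877
gripper_force: 0.0
```

```bash
python3 - <<'E'
from h import *
s=get_state();print(s['t'],s['eef_pos'],s['ee_rot'],s['force'])
im,c=snap('wrist','w4.png')
u,v=w2px([[.5535,.3585,.03]],c)[0].astype(int)
cv2.imwrite('pics/w4c.png',cv2.resize(im[v-70:v+70,u-70:u+70,::-1],None,fx=3,fy=3));print(u,v)
E
```

```text
10.0833 [0.55154569 0.35925625 0.21397223] [ 3.14049990e+00  8.85121914e-04 -3.77994493e-01] [ 0.24686967  0.46118224 -0.9621014 ]
324 212
```

View pics/w4c.png

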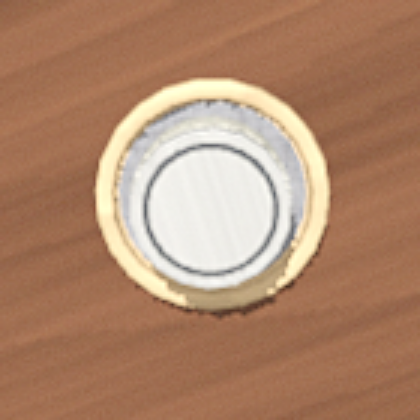

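The narrow tin sits inside its recess, centred at (211,209) in the crop. The wide tin is next.

Call:
{"fn": "arm_command", "kwargs": {"commands": [{"tx": 0.11,"ty": 0.12,"tz": 0,"twist": 0},{"tx": 0.22,"ty": 0.24,"tz": 0,"twist": 0},{"tx": 0.33,"ty": 0.36,"tz": 0,"twist": 0},{"tx": 0.44,"ty": 0.49,"tz": 0,"twist": 0},{"tx": 0.55,"ty": 0.61,"tz": 0,"twist": 0},{"tx": 0.66,"ty": 0.73,"tz": 0,"twist": 0},{"tx": 0.708,"ty": 0.787,"tz": 0,"twist": 0},{"tx": 0.708,"ty": 0.787,"tz": 0,"twist": 0}]}}

```text
t: 10.8
eef_pos: [0.6444, 0.1072, 0.2131]
ee_rot: [3.139, 0.002, -0.382]
force: [0.2, -0.4, 0.3]
width: 0.0874
gripper_force: 0.0
```

```bash
cat >>h.py <<'E'
def circ(im,c,xy,z,R):
    u,v=np.round(w2px([[*xy,z]],c)[0]).astype(int)
    p=np.linalg.norm(w2px([[xy[0]+R,xy[1],z]],c)-w2px([[*xy,z]],c))
    h=int(p*1.6)
    g=cv2.resize(im[v-h:v+h,u-h:u+h],None,fx=4,fy=4,interpolation=cv2.INTER_CUBIC);g=cv2.cvtColor(g,cv2.COLOR_RGB2GRAY)
    q=cv2.HoughCircles(g,cv2.HOUGH_GRADIENT,1,5,param1=150,param2=12,minRadius=int(p*3.3),maxRadius=int(p*4.4))
    for x,y,r in ([] if q is None else q[0][:3]):
        w=px2w([x/4+u-h-.4,y/4+v-h-.4],c,z)[0,:2]*1e3; print('circ',np.round(w,1),'r',round(r/4/p*R*1e3,1))
E
python3 - <<'E'
from h import *
s=get_state();print(s['t'],s['eef_pos'],s['ee_rot'])
im,c=snap('wrist','w5.png')
circ(im,c,(.6435,.111),.044,.034)
u,v=w2px([[.6435,.111,.044]],c)[0];print(u,v)
E
```

```text
10.8 [0.64440436 0.10716375 0.21307935] [ 3.13901660e+00  1.84971876e-03 -3.81987178e-01]
circ [644.  107.2] r 28.4
circ [644.5 106. ] r 28.7
circ [645.8 106.7] r 28.6
321.0359808590541 220.25409531737617
```

Call:
{"fn": "arm_command", "kwargs": {"commands": [{"tx": 0,"ty": 0,"tz": 0.14,"twist": 0},{"tx": 0,"ty": 0,"tz": 0.28,"twist": 0},{"tx": 0,"ty": 0,"tz": 0.42,"twist": 0},{"tx": 0,"ty": 0,"tz": 0.54,"twist": 0},{"tx": 0,"ty": 0,"tz": 0.62,"twist": 0},{"tx": 0,"ty": 0,"tz": 0.7,"twist": 0},{"tx": 0,"ty": 0,"tz": 0.76,"twist": 0},{"tx": 0,"ty": 0,"tz": 0.78,"twist": 0}]}}

```text
t: 11.52
eef_pos: [0.6416, 0.1116, 0.016]
ee_rot: [3.138, 0.004, -0.377]
force: [0.4, -0.8, -0.0]
width: 0.0877
gripper_force: 0.0
```

Call:
{"fn": "arm_command", "kwargs": {"commands": [{"tx": 0,"ty": 0,"tz": 0,"twist": 0},{"tx": 0,"ty": 0,"tz": 0,"twist": 0},{"tx": 0,"ty": 0,"tz": 0,"twist": 0},{"tx": 0,"ty": 0,"tz": 0,"twist": 0},{"tx": 0,"ty": 0,"tz": 0,"twist": 0},{"tx": 0,"ty": 0,"tz": 0,"twist": 0},{"tx": 0,"ty": 0,"tz": 0,"twist": 0},{"tx": 0,"ty": 0,"tz": 0,"twist": 0}], "claw": 0.6, "grip_force": 25}}

```text
t: 12.18
eef_pos: [0.6446, 0.1119, 0.021]
ee_rot: [-3.14, -0.001, -0.378]
force: [-2.1, 1.8, 7.0]
width: 0.0674
gripper_force: 25.0
```

Call:
{"fn": "arm_command", "kwargs": {"commands": [{"tx": 0,"ty": 0,"tz": -0.05,"twist": 0},{"tx": 0,"ty": 0,"tz": -0.12,"twist": 0},{"tx": 0,"ty": 0,"tz": -0.24,"twist": 0},{"tx": 0,"ty": 0,"tz": -0.36,"twist": 0},{"tx": 0,"ty": 0,"tz": -0.4,"twist": 0},{"tx": 0,"ty": 0,"tz": -0.4,"twist": 0},{"tx": 0,"ty": 0,"tz": -0.4,"twist": 0},{"tx": 0,"ty": 0,"tz": -0.4,"twist": 0}]}}

```text
t: 12.85
eef_pos: [0.6432, 0.1112, 0.1189]
ee_rot: [3.141, 0.001, -0.378]
force: [0.3, 0.1, -1.9]
width: 0.0672
gripper_force: 25.0
```

Call:
{"fn": "arm_command", "kwargs": {"commands": [{"tx": -0.06,"ty": 0.02,"tz": 0,"twist": 0},{"tx": -0.18,"ty": 0.06,"tz": 0,"twist": 0},{"tx": -0.32,"ty": 0.105,"tz": 0,"twist": 0},{"tx": -0.46,"ty": 0.15,"tz": 0,"twist": 0},{"tx": -0.6,"ty": 0.2,"tz": 0,"twist": 0},{"tx": -0.7,"ty": 0.23,"tz": 0,"twist": 0},{"tx": -0.767,"ty": 0.253,"tz": 0,"twist": 0},{"tx": -0.767,"ty": 0.253,"tz": 0,"twist": 0}]}}

```text
t: 13.52
eef_pos: [0.4384, 0.1222, 0.1187]
ee_rot: [3.139, 0.002, -0.377]
force: [-0.6, -0.5, -2.4]
width: 0.0673
gripper_force: 25.0
```

Call:
{"fn": "arm_command", "kwargs": {"commands": [{"tx": 0,"ty": 0,"tz": 0.05,"twist": 0},{"tx": 0,"ty": 0,"tz": 0.12,"twist": 0},{"tx": 0,"ty": 0,"tz": 0.18,"twist": 0},{"tx": 0,"ty": 0,"tz": 0.24,"twist": 0},{"tx": 0,"ty": 0,"tz": 0.28,"twist": 0},{"tx": 0,"ty": 0,"tz": 0.28,"twist": 0},{"tx": 0,"ty": 0,"tz": 0.28,"twist": 0},{"tx": 0,"ty": 0,"tz": 0.28,"twist": 0}]}}

```text
t: 14.18
eef_pos: [0.4427, 0.1234, 0.0499]
ee_rot: [3.141, 0.0, -0.378]
force: [-0.0, 0.4, -1.2]
width: 0.0678
gripper_force: 25.0
```

Call:
{"fn": "arm_command", "kwargs": {"commands": [{"tx": 0,"ty": 0,"tz": 0.03,"twist": 0},{"tx": 0,"ty": 0,"tz": 0.06,"twist": 0},{"tx": 0,"ty": 0,"tz": 0.09,"twist": 0},{"tx": 0,"ty": 0,"tz": 0.11,"twist": 0},{"tx": 0,"ty": 0,"tz": 0.12,"twist": 0},{"tx": 0,"ty": 0,"tz": 0.125,"twist": 0},{"tx": 0,"ty": 0,"tz": 0.125,"twist": 0},{"tx": 0,"ty": 0,"tz": 0.125,"twist": 0}]}}

```text
t: 14.85
eef_pos: [0.4421, 0.123, 0.0194]
ee_rot: [3.14, 0.0, -0.377]
force: [-6.6, -2.6, 19.3]
width: 0.0675
gripper_force: 25.0
```

Call:
{"fn": "arm_command", "kwargs": {"commands": [{"tx": 0,"ty": 0,"tz": 0,"twist": 0},{"tx": 0,"ty": 0,"tz": 0,"twist": 0},{"tx": 0,"ty": 0,"tz": 0,"twist": 0},{"tx": 0,"ty": 0,"tz": 0,"twist": 0},{"tx": 0,"ty": 0,"tz": -0.03,"twist": 0},{"tx": 0,"ty": 0,"tz": -0.1,"twist": 0},{"tx": 0,"ty": 0,"tz": -0.2,"twist": 0},{"tx": 0,"ty": 0,"tz": -0.3,"twist": 0}], "claw": 1}}

```text
t: 15.52
eef_pos: [0.442, 0.123, 0.0944]
ee_rot: [3.14, 0.001, -0.378]
force: [0.1, 1.3, 0.1]
width: 0.0874
gripper_force: 0.0
```

Call:
{"fn": "arm_command", "kwargs": {"commands": [{"tx": 0,"ty": 0,"tz": -0.12,"twist": 0},{"tx": 0,"ty": 0,"tz": -0.24,"twist": 0},{"tx": 0,"ty": 0,"tz": -0.36,"twist": 0},{"tx": 0,"ty": 0,"tz": -0.48,"twist": 0},{"tx": 0,"ty": 0,"tz": -0.48,"twist": 0},{"tx": 0,"ty": 0,"tz": -0.48,"twist": 0},{"tx": 0,"ty": 0,"tz": -0.48,"twist": 0},{"tx": 0,"ty": 0,"tz": -0.48,"twist": 0}]}}

```text
t: 16.18
eef_pos: [0.4419, 0.1231, 0.2127]
ee_rot: [3.14, 0.001, -0.378]
force: [-0.2, -0.3, -0.2]
width: 0.0879
gripper_force: 0.0
```

```bash
python3 - <<'E'
from h import *
s=get_state();print(s['t'],s['eef_pos'],s['ee_rot'],s['force'])
im,c=snap('wrist','w6.png')
circ(im,c,(.4427,.1228),.043,.034)
circ(im,c,(.4427,.1228),.008,.046)
u,v=w2px([[.4427,.1228,.03]],c)[0].astype(int)
cv2.imwrite('pics/w6c.png',cv2.resize(im[v-80:v+80,u-80:u+80,::-1],None,fx=3,fy=3));print(u,v)
E
```

```text
16.1833 [0.44187159 0.12305759 0.21273594] [ 3.14028062e+00  1.03104172e-03 -3.77899300e-01] [-0.15615433 -0.28875588 -0.19867356]
circ [444.5 122.1] r 28.3
circ [443.1 122.9] r 28.5
circ [452.1 120.8] r 36.8
circ [445.1 123.2] r 46.8
circ [446.2 122.8] r 47.4
circ [443.6 123.5] r 42.1
324 213
```

View pics/w6c.png

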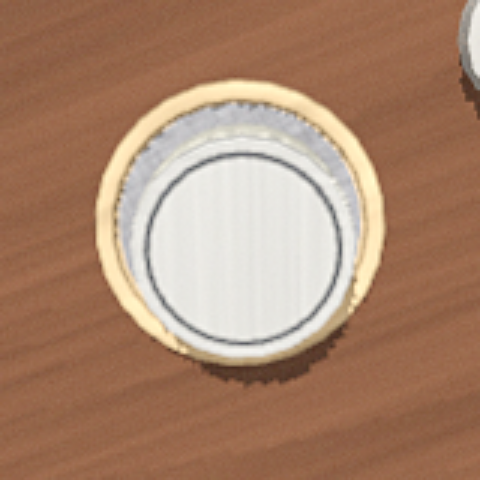

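The wide tin sits in its recess, tin centre about (444,122.5) mm and tray about (445,123) mm. Now I go to the other stack.

Call:
{"fn": "arm_command", "kwargs": {"commands": [{"tx": 0.1,"ty": 0.13,"tz": 0,"twist": 0},{"tx": 0.19,"ty": 0.26,"tz": 0,"twist": 0},{"tx": 0.28,"ty": 0.39,"tz": 0,"twist": 0},{"tx": 0.37,"ty": 0.52,"tz": 0,"twist": 0},{"tx": 0.46,"ty": 0.65,"tz": 0,"twist": 0},{"tx": 0.55,"ty": 0.78,"tz": 0,"twist": 0},{"tx": 0.571,"ty": 0.804,"tz": 0,"twist": 0},{"tx": 0.571,"ty": 0.804,"tz": 0,"twist": 0}]}}

```text
t: 16.9
eef_pos: [0.5008, -0.1186, 0.212]
ee_rot: [3.14, 0.003, -0.382]
force: [0.3, 0.4, 0.2]
width: 0.0875
gripper_force: 0.0
```

Call:
{"fn": "arm_command", "kwargs": {"commands": [{"tx": 0.1,"ty": 0.13,"tz": 0,"twist": 0},{"tx": 0.19,"ty": 0.26,"tz": 0,"twist": 0},{"tx": 0.28,"ty": 0.39,"tz": 0,"twist": 0},{"tx": 0.37,"ty": 0.52,"tz": 0,"twist": 0},{"tx": 0.46,"ty": 0.65,"tz": 0,"twist": 0},{"tx": 0.55,"ty": 0.78,"tz": 0,"twist": 0},{"tx": 0.571,"ty": 0.804,"tz": 0,"twist": 0},{"tx": 0.571,"ty": 0.804,"tz": 0,"twist": 0}]}}

```text
t: 17.57
eef_pos: [0.5595, -0.357, 0.2113]
ee_rot: [3.141, 0.003, -0.38]
force: [0.3, 0.6, -0.2]
width: 0.0875
gripper_force: 0.0
```

```bash
python3 - <<'E'
from h import *
import time
grab_frame('top')
s=get_state();print(s['t'],s['eef_pos'],s['ee_rot'],s['q'])
im,c=snap('wrist','w7.png')
np.save('c7.npy',c['extrinsics'])
u,v=w2px([[.559,-.356,.06]],c)[0].astype(int)
x0,y0=max(u-110,0),max(v-110,0)
cr=im[y0:v+80,x0:u+110,::-1]
cv2.imwrite('pics/w7c.png',cv2.resize(cr,None,fx=3,fy=3));print(u,v,x0,y0)
E
```

```text
17.6167 [ 0.55928985 -0.35553452  0.2116832 ] [ 3.14157257e+00  2.93406288e-03 -3.79288041e-01] [-2.72813263e-01  3.49371724e-01 -3.60202841e-02 -3.14572904e-04
 -1.18832392e+00  1.46443941e+00]
325 222 215 112
```

View pics/w7c.png

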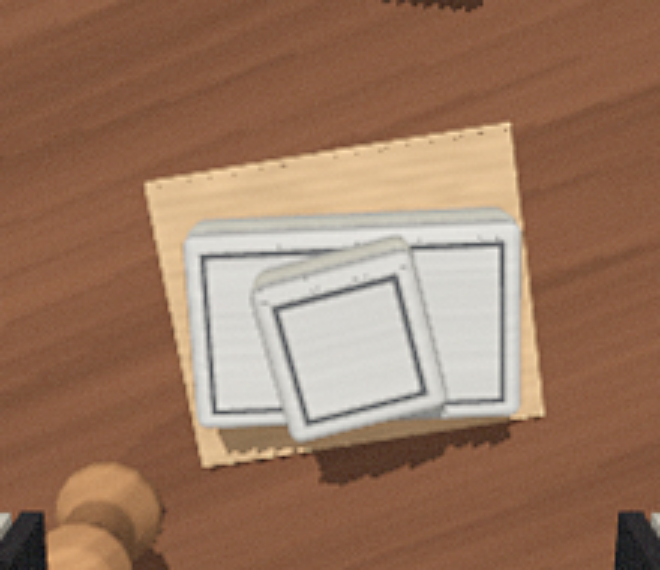

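The crop shows the square tin's top line with corners (275,308), (400,278), (427,392), (307,422). The oblong's line has corners (203,256), (505,243), (503,402), (213,412). The pepper pot is at lower left.

```bash
python3 - <<'E'
from h import *
c=calibration('wrist');c['extrinsics']=np.load('c7.npy')
for n,k,z in(('sq',[(275,308),(400,278),(427,392),(307,422)],.078),('ob',[(203,256),(505,243),(503,402),(213,412)],.044)):
    w=px2w(np.array(k)/3.+[215,112],c,z)[:,:2]*1e3
    d=np.roll(w,-1,0)-w
    print(n,w.mean(0).round(1),np.linalg.norm(d,axis=1).round(1),np.degrees(np.arctan2(d[:,1],d[:,0])).round(1))
s=get_state();print(s['t'],s['eef_pos'],s['ee_rot'])
E
```

```text
sq [ 555.9 -360.6] [34.2 32.6 33.9 33.1] [-98.  172.3  83.   -7.1]
ob [ 553.  -361.3] [88.9 48.9 88.8 48.3] [-109.2  160.    70.3  -19.9]
17.6667 [ 0.55927062 -0.35465795  0.21224726] [-3.14144294e+00  2.30693275e-03 -3.78159641e-01]
```

Call:
{"fn": "arm_command", "kwargs": {"commands": [{"tx": -0.004,"ty": 0.027,"tz": 0.05,"twist": -0.03},{"tx": -0.004,"ty": 0.027,"tz": 0.18,"twist": -0.06},{"tx": -0.004,"ty": 0.027,"tz": 0.3,"twist": -0.079},{"tx": -0.004,"ty": 0.027,"tz": 0.42,"twist": -0.079},{"tx": -0.004,"ty": 0.027,"tz": 0.52,"twist": -0.079},{"tx": -0.004,"ty": 0.027,"tz": 0.6,"twist": -0.079},{"tx": -0.004,"ty": 0.027,"tz": 0.64,"twist": -0.079},{"tx": -0.004,"ty": 0.027,"tz": 0.64,"twist": -0.079}]}}

```text
t: 18.33
eef_pos: [0.555, -0.3593, 0.0514]
ee_rot: [-3.14, 0.004, -0.128]
force: [0.6, -0.1, 0.5]
width: 0.0879
gripper_force: 0.0
```

Call:
{"fn": "arm_command", "kwargs": {"commands": [{"tx": 0,"ty": 0,"tz": 0,"twist": 0},{"tx": 0,"ty": 0,"tz": 0,"twist": 0},{"tx": 0,"ty": 0,"tz": 0,"twist": 0},{"tx": 0,"ty": 0,"tz": 0,"twist": 0},{"tx": 0,"ty": 0,"tz": 0,"twist": 0},{"tx": 0,"ty": 0,"tz": 0,"twist": 0},{"tx": 0,"ty": 0,"tz": 0,"twist": 0},{"tx": 0,"ty": 0,"tz": 0,"twist": 0}], "claw": 0.35, "grip_force": 15}}

```text
t: 19.0
eef_pos: [0.5563, -0.3615, 0.0539]
ee_rot: [3.142, -0.0, -0.13]
force: [-1.0, 1.2, 1.6]
width: 0.0447
gripper_force: 15.0
```

Call:
{"fn": "arm_command", "kwargs": {"commands": [{"tx": 0,"ty": 0,"tz": -0.05,"twist": 0},{"tx": 0,"ty": 0,"tz": -0.12,"twist": 0},{"tx": 0,"ty": 0,"tz": -0.24,"twist": 0},{"tx": 0,"ty": 0,"tz": -0.36,"twist": 0},{"tx": 0,"ty": 0,"tz": -0.4,"twist": 0},{"tx": 0,"ty": 0,"tz": -0.4,"twist": 0},{"tx": 0,"ty": 0,"tz": -0.4,"twist": 0},{"tx": 0,"ty": 0,"tz": -0.4,"twist": 0}]}}

```text
t: 19.67
eef_pos: [0.5555, -0.3611, 0.1528]
ee_rot: [-3.141, 0.001, -0.13]
force: [-1.0, -0.1, -1.3]
width: 0.0449
gripper_force: 15.0
```

Call:
{"fn": "arm_command", "kwargs": {"commands": [{"tx": 0.02,"ty": -0.1,"tz": 0,"twist": -0.01},{"tx": 0.05,"ty": -0.25,"tz": 0,"twist": -0.04},{"tx": 0.08,"ty": -0.4,"tz": 0,"twist": -0.07},{"tx": 0.1,"ty": -0.55,"tz": 0,"twist": -0.1},{"tx": 0.13,"ty": -0.7,"tz": 0,"twist": -0.112},{"tx": 0.16,"ty": -0.85,"tz": 0,"twist": -0.112},{"tx": 0.189,"ty": -0.96,"tz": 0,"twist": -0.112},{"tx": 0.189,"ty": -0.993,"tz": 0,"twist": -0.112}]}}

```text
t: 20.33
eef_pos: [0.6359, -0.1176, 0.1519]
ee_rot: [-3.141, 0.002, 0.225]
force: [0.2, -0.9, -0.7]
width: 0.045
gripper_force: 15.0
```

Call:
{"fn": "arm_command", "kwargs": {"commands": [{"tx": 0,"ty": 0,"tz": 0.06,"twist": 0},{"tx": 0,"ty": 0,"tz": 0.16,"twist": 0},{"tx": 0,"ty": 0,"tz": 0.26,"twist": 0},{"tx": 0,"ty": 0,"tz": 0.36,"twist": 0},{"tx": 0,"ty": 0,"tz": 0.42,"twist": 0},{"tx": 0,"ty": 0,"tz": 0.42,"twist": 0},{"tx": 0,"ty": 0,"tz": 0.42,"twist": 0},{"tx": 0,"ty": 0,"tz": 0.42,"twist": 0}]}}

```text
t: 21.0
eef_pos: [0.6355, -0.1217, 0.0491]
ee_rot: [3.141, -0.0, 0.222]
force: [0.3, 0.2, 0.4]
width: 0.045
gripper_force: 15.0
```

Call:
{"fn": "arm_command", "kwargs": {"commands": [{"tx": 0,"ty": 0,"tz": 0.04,"twist": 0},{"tx": 0,"ty": 0,"tz": 0.08,"twist": 0},{"tx": 0,"ty": 0,"tz": 0.11,"twist": 0},{"tx": 0,"ty": 0,"tz": 0.13,"twist": 0},{"tx": 0,"ty": 0,"tz": 0.142,"twist": 0},{"tx": 0,"ty": 0,"tz": 0.142,"twist": 0},{"tx": 0,"ty": 0,"tz": 0.142,"twist": 0},{"tx": 0,"ty": 0,"tz": 0.142,"twist": 0}]}}

```text
t: 21.67
eef_pos: [0.6352, -0.1214, 0.013]
ee_rot: [3.142, -0.0, 0.222]
force: [0.2, -0.1, -0.9]
width: 0.045
gripper_force: 15.0
```

Call:
{"fn": "arm_command", "kwargs": {"commands": [{"tx": 0,"ty": 0,"tz": 0,"twist": 0},{"tx": 0,"ty": 0,"tz": 0,"twist": 0},{"tx": 0,"ty": 0,"tz": 0,"twist": 0},{"tx": 0,"ty": 0,"tz": 0,"twist": 0},{"tx": 0,"ty": 0,"tz": -0.03,"twist": 0},{"tx": 0,"ty": 0,"tz": -0.1,"twist": 0},{"tx": 0,"ty": 0,"tz": -0.2,"twist": 0},{"tx": 0,"ty": 0,"tz": -0.3,"twist": 0}], "claw": 0.75}}

```text
t: 22.33
eef_pos: [0.6346, -0.1214, 0.0889]
ee_rot: [-3.142, 0.001, 0.222]
force: [0.7, 0.2, -0.3]
width: 0.0656
gripper_force: 0.0
```

Call:
{"fn": "arm_command", "kwargs": {"commands": [{"tx": 0,"ty": 0,"tz": -0.12,"twist": 0},{"tx": 0,"ty": 0,"tz": -0.24,"twist": 0},{"tx": 0,"ty": 0,"tz": -0.36,"twist": 0},{"tx": 0,"ty": 0,"tz": -0.48,"twist": 0},{"tx": 0,"ty": 0,"tz": -0.5,"twist": 0},{"tx": 0,"ty": 0,"tz": -0.5,"twist": 0},{"tx": 0,"ty": 0,"tz": -0.5,"twist": 0},{"tx": 0,"ty": 0,"tz": -0.5,"twist": 0}], "claw": 1}}

```text
t: 23.0
eef_pos: [0.6343, -0.1213, 0.212]
ee_rot: [-3.141, 0.002, 0.222]
force: [-0.2, -0.1, -1.5]
width: 0.0879
gripper_force: 0.0
```

```bash
python3 - <<'E'
from h import *
s=get_state();print(s['t'],s['eef_pos'],s['ee_rot'],s['force'])
im,c=snap('wrist','w8.png')
print('oblong tray',lining(im,c,(.441,-.129),.08))
u,v=w2px([[.635,-.121,.02]],c)[0].astype(int)
cv2.imwrite('pics/w8c.png',cv2.resize(im[v-70:v+70,u-70:u+70,::-1],None,fx=3,fy=3));print(u,v)
E
```

```text
23.0 [ 0.63431038 -0.12127674  0.2119567 ] [-3.14096426e+00  1.71004536e-03  2.22089270e-01] [-0.15015397 -0.07555343 -1.45761843]
oblong tray [452.5, -125.6, 97.2, 154.7, 12.9]
325 211
```

View pics/w8c.png

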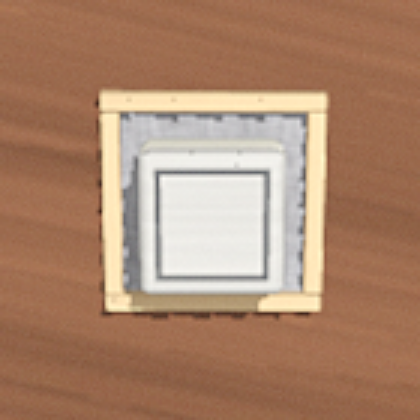

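The square tin sits in its recess, centred at about (212,224) in the crop. For the oblong tin I must turn to yaw -109.6°, because the joint range forbids +70°.

Call:
{"fn": "arm_command", "kwargs": {"commands": [{"tx": -0.07,"ty": 0.11,"tz": 0,"twist": 0.035},{"tx": -0.14,"ty": 0.23,"tz": 0,"twist": 0.07},{"tx": -0.21,"ty": 0.35,"tz": 0,"twist": 0.105},{"tx": -0.29,"ty": 0.47,"tz": 0,"twist": 0.14},{"tx": -0.36,"ty": 0.59,"tz": 0,"twist": 0.175},{"tx": -0.43,"ty": 0.71,"tz": 0,"twist": 0.21},{"tx": -0.5,"ty": 0.82,"tz": 0,"twist": 0.245},{"tx": -0.528,"ty": 0.865,"tz": 0,"twist": 0.28}]}}

```text
t: 23.72
eef_pos: [0.5518, -0.3645, 0.2113]
ee_rot: [3.14, 0.003, -0.665]
force: [1.1, 1.3, 0.5]
width: 0.088
gripper_force: 0.0
```

Call:
{"fn": "arm_command", "kwargs": {"commands": [{"tx": 0,"ty": 0,"tz": 0,"twist": 0.035},{"tx": 0,"ty": 0,"tz": 0,"twist": 0.07},{"tx": 0,"ty": 0,"tz": 0,"twist": 0.105},{"tx": 0,"ty": 0,"tz": 0,"twist": 0.14},{"tx": 0,"ty": 0,"tz": 0,"twist": 0.175},{"tx": 0,"ty": 0,"tz": 0,"twist": 0.21},{"tx": 0,"ty": 0,"tz": 0,"twist": 0.245},{"tx": 0,"ty": 0,"tz": 0,"twist": 0.28}]}}

```text
t: 24.38
eef_pos: [0.5534, -0.3612, 0.2114]
ee_rot: [3.139, 0.001, -1.543]
force: [-0.1, -0.5, 0.2]
width: 0.0879
gripper_force: 0.0
```

Call:
{"fn": "arm_command", "kwargs": {"commands": [{"tx": 0,"ty": 0,"tz": 0,"twist": 0.03},{"tx": 0,"ty": 0,"tz": 0,"twist": 0.06},{"tx": 0,"ty": 0,"tz": 0,"twist": 0.09},{"tx": 0,"ty": 0,"tz": 0,"twist": 0.119},{"tx": 0,"ty": 0,"tz": 0,"twist": 0.119},{"tx": 0,"ty": 0,"tz": 0,"twist": 0.119},{"tx": 0,"ty": 0,"tz": 0,"twist": 0.119},{"tx": 0,"ty": 0,"tz": 0,"twist": 0.119}]}}

```text
t: 25.05
eef_pos: [0.5539, -0.3613, 0.2126]
ee_rot: [3.141, -0.0, -1.909]
force: [0.3, 0.5, 0.6]
width: 0.0875
gripper_force: 0.0
```

```bash
python3 - <<'E'
from h import *
s=get_state();print(s['t'],s['eef_pos'],s['ee_rot'],s['q'])
im,c=snap('wrist','w9.png')
np.save('c9.npy',c['extrinsics'])
u,v=w2px([[.553,-.361,.044]],c)[0].astype(int)
x0,y0=u-110,v-110
cv2.imwrite('pics/w9c.png',cv2.resize(im[y0:v+80,x0:u+110,::-1],None,fx=3,fy=3));print(u,v,x0,y0)
hsv=cv2.cvtColor(im,cv2.COLOR_RGB2HSV);print(lining(im,c,(.553,-.3613),.062,.044,True))
E
```

```text
25.05 [ 0.55390453 -0.36131885  0.21258372] [ 3.14082968e+00 -2.52328229e-05 -1.90874230e+00] [-2.83760811e-01  3.45254289e-01 -4.01235256e-02 -1.73969000e-05
 -1.18618173e+00 -5.41786334e-02]
325 218 215 108
[554.7, -361.1, 98.0, 58.0, 70.8]
```

View pics/w9c.png

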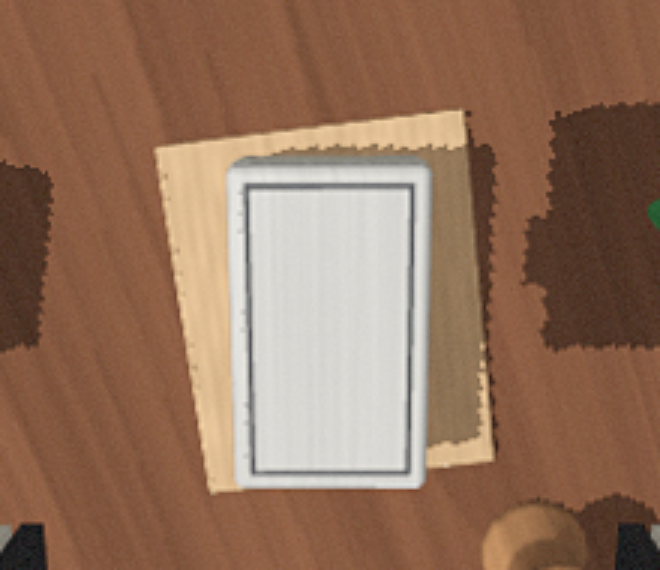

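The oblong tin is centred at (329,216) in the full image and aligned with the tool. I descend.

Call:
{"fn": "arm_command", "kwargs": {"commands": [{"tx": 0,"ty": 0,"tz": 0.12,"twist": 0},{"tx": 0,"ty": 0,"tz": 0.26,"twist": 0},{"tx": 0,"ty": 0,"tz": 0.4,"twist": 0},{"tx": 0,"ty": 0,"tz": 0.52,"twist": 0},{"tx": 0,"ty": 0,"tz": 0.62,"twist": 0},{"tx": 0,"ty": 0,"tz": 0.7,"twist": 0},{"tx": 0,"ty": 0,"tz": 0.76,"twist": 0},{"tx": 0,"ty": 0,"tz": 0.778,"twist": 0}]}}

```text
t: 25.77
eef_pos: [0.5523, -0.3607, 0.0155]
ee_rot: [3.137, 0.0, -1.91]
force: [-0.3, 0.4, -0.1]
width: 0.0879
gripper_force: 0.0
```

Call:
{"fn": "arm_command", "kwargs": {"commands": [{"tx": 0,"ty": 0,"tz": 0,"twist": 0},{"tx": 0,"ty": 0,"tz": 0,"twist": 0},{"tx": 0,"ty": 0,"tz": 0,"twist": 0},{"tx": 0,"ty": 0,"tz": 0,"twist": 0},{"tx": 0,"ty": 0,"tz": 0,"twist": 0},{"tx": 0,"ty": 0,"tz": 0,"twist": 0},{"tx": 0,"ty": 0,"tz": 0,"twist": 0},{"tx": 0,"ty": 0,"tz": 0,"twist": 0}], "claw": 0.5, "grip_force": 30}}

```text
t: 26.43
eef_pos: [0.5545, -0.3616, 0.0198]
ee_rot: [-3.14, -0.0, -1.911]
force: [-1.3, 2.3, 6.7]
width: 0.0599
gripper_force: 30.0
```

Call:
{"fn": "arm_command", "kwargs": {"commands": [{"tx": 0,"ty": 0,"tz": -0.05,"twist": 0},{"tx": 0,"ty": 0,"tz": -0.12,"twist": 0},{"tx": 0,"ty": 0,"tz": -0.24,"twist": 0},{"tx": 0,"ty": 0,"tz": -0.36,"twist": 0},{"tx": 0,"ty": 0,"tz": -0.44,"twist": 0},{"tx": 0,"ty": 0,"tz": -0.44,"twist": 0},{"tx": 0,"ty": 0,"tz": -0.44,"twist": 0},{"tx": 0,"ty": 0,"tz": -0.44,"twist": 0}]}}

```text
t: 27.1
eef_pos: [0.5531, -0.3608, 0.1278]
ee_rot: [3.14, 0.001, -1.911]
force: [1.0, 0.1, -4.5]
width: 0.0602
gripper_force: 30.0
```

Call:
{"fn": "arm_command", "kwargs": {"commands": [{"tx": -0.06,"ty": 0.06,"tz": 0,"twist": -0.02},{"tx": -0.16,"ty": 0.16,"tz": 0,"twist": -0.05},{"tx": -0.27,"ty": 0.27,"tz": 0,"twist": -0.08},{"tx": -0.38,"ty": 0.38,"tz": 0,"twist": -0.1},{"tx": -0.49,"ty": 0.5,"tz": 0,"twist": -0.12},{"tx": -0.6,"ty": 0.61,"tz": 0,"twist": -0.12},{"tx": -0.69,"ty": 0.7,"tz": 0,"twist": -0.12},{"tx": -0.725,"ty": 0.734,"tz": 0,"twist": -0.12}]}}

```text
t: 27.77
eef_pos: [0.4379, -0.127, 0.1272]
ee_rot: [3.138, 0.001, -1.533]
force: [-0.4, 0.8, -4.0]
width: 0.0596
gripper_force: 30.0
```

Call:
{"fn": "arm_command", "kwargs": {"commands": [{"tx": 0,"ty": 0,"tz": 0.05,"twist": 0},{"tx": 0,"ty": 0,"tz": 0.14,"twist": 0},{"tx": 0,"ty": 0,"tz": 0.22,"twist": 0},{"tx": 0,"ty": 0,"tz": 0.28,"twist": 0},{"tx": 0,"ty": 0,"tz": 0.31,"twist": 0},{"tx": 0,"ty": 0,"tz": 0.31,"twist": 0},{"tx": 0,"ty": 0,"tz": 0.31,"twist": 0},{"tx": 0,"ty": 0,"tz": 0.31,"twist": 0}]}}

```text
t: 28.43
eef_pos: [0.4419, -0.1294, 0.0516]
ee_rot: [-3.141, -0.0, -1.534]
force: [0.7, -0.0, -2.6]
width: 0.0597
gripper_force: 30.0
```

Call:
{"fn": "arm_command", "kwargs": {"commands": [{"tx": 0,"ty": 0,"tz": 0.03,"twist": 0},{"tx": 0,"ty": 0,"tz": 0.06,"twist": 0},{"tx": 0,"ty": 0,"tz": 0.09,"twist": 0},{"tx": 0,"ty": 0,"tz": 0.11,"twist": 0},{"tx": 0,"ty": 0,"tz": 0.12,"twist": 0},{"tx": 0,"ty": 0,"tz": 0.128,"twist": 0},{"tx": 0,"ty": 0,"tz": 0.128,"twist": 0},{"tx": 0,"ty": 0,"tz": 0.128,"twist": 0}]}}

```text
t: 29.1
eef_pos: [0.4417, -0.1293, 0.0191]
ee_rot: [-3.141, -0.0, -1.534]
force: [0.7, 0.8, -3.8]
width: 0.0601
gripper_force: 30.0
```

Call:
{"fn": "arm_command", "kwargs": {"commands": [{"tx": 0,"ty": 0,"tz": 0,"twist": 0},{"tx": 0,"ty": 0,"tz": 0,"twist": 0},{"tx": 0,"ty": 0,"tz": 0,"twist": 0},{"tx": 0,"ty": 0,"tz": 0,"twist": 0},{"tx": 0,"ty": 0,"tz": -0.03,"twist": 0},{"tx": 0,"ty": 0,"tz": -0.1,"twist": 0},{"tx": 0,"ty": 0,"tz": -0.2,"twist": 0},{"tx": 0,"ty": 0,"tz": -0.3,"twist": 0}], "claw": 0.9}}

```text
t: 29.77
eef_pos: [0.4409, -0.1294, 0.0951]
ee_rot: [3.14, -0.0, -1.534]
force: [0.7, 1.6, 0.1]
width: 0.0786
gripper_force: 0.0
```

Call:
{"fn": "arm_command", "kwargs": {"commands": [{"tx": 0,"ty": 0,"tz": -0.12,"twist": 0},{"tx": 0,"ty": 0,"tz": -0.24,"twist": 0},{"tx": 0,"ty": 0,"tz": -0.36,"twist": 0},{"tx": 0,"ty": 0,"tz": -0.48,"twist": 0},{"tx": 0,"ty": 0,"tz": -0.5,"twist": 0},{"tx": 0,"ty": 0,"tz": -0.5,"twist": 0},{"tx": 0,"ty": 0,"tz": -0.5,"twist": 0},{"tx": 0,"ty": 0,"tz": -0.5,"twist": 0}]}}

```text
t: 30.43
eef_pos: [0.4406, -0.1293, 0.2181]
ee_rot: [3.14, 0.0, -1.534]
force: [-0.3, 0.2, -0.3]
width: 0.0788
gripper_force: 0.0
```

```bash
python3 - <<'E'
from h import *
s=get_state();print(s['t'],s['eef_pos'],s['ee_rot'],s['force'])
im,c=snap('wrist','w10.png')
u,v=w2px([[.441,-.129,.02]],c)[0].astype(int)
a=cv2.resize(im[v-90:v+90,u-90:u+90,::-1],None,fx=2,fy=2)
side=grab_frame('side')[130:330,230:430,::-1]
b=cv2.resize(side,(400,400))
cv2.imwrite('pics/fin.png',np.hstack([cv2.resize(a,(400,400)),b]))
top=grab_frame('top')
for q,w0 in(('jar',(517,260)),('pepper_pot',(510,-251))): print(q,[np.round(px2w(p['uv'],calibration('top'),0)[0,:2]*1000).tolist() for p in spot_point(q,'top')[:1]],w0)
E
```

```text
30.4333 [ 0.4406125  -0.1292579   0.21807591] [ 3.13989668e+00  2.59096262e-04 -1.53413483e+00] [-0.26645066  0.21456459 -0.26532056]
jar [] (517, 260)
pepper_pot [] (510, -251)
```

View pics/fin.png

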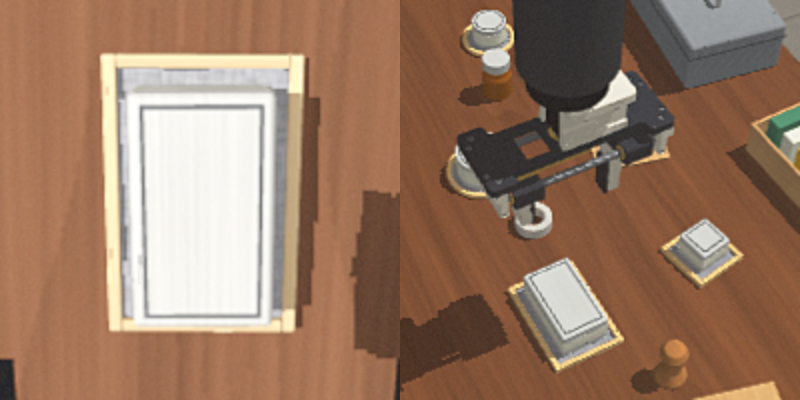

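The oblong tin lies flat in its tray, and the side view shows the narrow and square tins in theirs, with the jar and the pepper pot standing. The gripper is clear, so I hand in.

```bash
python3 -c "
from station import *
print(job_done())"
```

```text
the job is handed in; nothing more can be done
None
```

I set all four tins in their own trays, let go of them, and handed the job in at about 30 s; the last pictures showed the jar and pepper pot still standing. The station gave no verdict.

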